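# Load a gel cassette and raise it with the cam lift

### The arm

A 6-joint arm with a two-finger parallel gripper is mounted at the origin on a cart in front of the work surface, level with it; the furniture and walls round the work are solid. World frame = base frame: x ahead of the robot, y to its left, z up, the work surface at z = 0. Lengths are in m, angles in degrees, forces in N, time in s.
With the tool pointing down it reaches from about 0.35 to 0.875 m from the base axis. Payload 4.2 kg.
Tool frame: the origin (TCP) lies at the very end of the fingers, on their centre line; the grasp point (between the pads) lies 19 mm behind it; z points along the fingers, y is the line along which they close (so a half turn about z gives the same grasp; the last joint's range is limited). The gripper opens to 87 mm and grips with 3 to 60 N. Pads are 19 mm wide; open, the fingers measure 117 mm over their backs; the gripper's body (75 mm by 190 mm) begins 51 mm behind the grasp point.
Start: joints at [-53.48, 22.042, 0.453, 0, -68.411, -14.817], TCP at [0.231, -0.581, 0.223] pointing down, gripper open.
Joint ranges: [-179.83, 179.83], [-69.29, 118.12], [-61.27, 80.66], [-181.25, 117.63], [-171.15, -9.14], [-177.46, 177.46]. Speed limits (degrees/s): [159.86, 159.86, 180, 180, 180, 180].

### API

Orientations are given as a 3x3 rotation matrix whose columns are the frame's x, y, z axes.
In Python, from station import sense, cams, r gives the robot as it stands. The module is installed in compiled form; this text tells all that it offers.
- The arm moves only by the tool step_arm, never from a script. Its argument "targets" is text: rows parted by semicolons, each of 4 numbers parted by spaces: the shift along the tool's x, y, z in cm, then the turn about the tool's z in degrees. In form: x y z turn; .... A call has 1 to 12 rows; each row shifts and turns the commanded pose from where the row before left it, along the tool's axes as they then stand; what a row does not reach is not made up. A row lasts 1/12 s, in which the tool goes at most 41.7 mm and 7.16 degrees, less where a joint would pass 70% of its speed; a pose out of reach is approached as far as the arm can. A call with a gripper value outside its range is refused whole. "claw" is the finger opening in cm, from 0 to 8.7, set as the call begins (left out, the last holds). The fingers move at their own pace and stop on an object; the grip force is fixed at half the most. Time passes only in rows, so rows that do not move let the fingers close. It gives the time, the measured TCP pose, the force, the opening and the grip force at its end, in the units of the state.
- sense(): the state, without advancing time (a new reading comes with each control period).
- cams.capture(name): name is "scene" or "top" or "wrist"; returns a dict with "frame" (384x512x3 uint8, blue, green, red), "vertical_fov" (degrees; the focal length in pixels is half the picture's height over the tangent of half this angle, whatever the lens; pixels are square), "cx", "cy" (the principal point, pixels), "eye" and "rotation" of the camera in the world; the wrist camera has in their place "tool_from_camera" (4x4, takes a point from camera to tool coordinates, whose origin is the TCP and whose axes are the flange's). Camera axes: x right, y down, z forward; pixel columns grow to the right and rows downward; lengths in m; the calibration is good to about 2 mm. A picture is of the moment at which its call begins: read the wrist's pose just before it. There is no depth.
- r.finish_job(): hands the job in; it is judged then, once.
The state is a dict: "time_s": time; "joints": joint angles; "joint_velocities": joint speeds; "effort": joint torques, N m; "tcp_pos": TCP position; "ee_rot": TCP orientation; "wrist_force": force on the tool from outside, world axes, zero at the start; "moment": the same for the moment, N m; "gripper_width": opening from 0.0 (shut) to 1.0 (fully open); "gripper_force": force on a finger pad.
Only numpy, scipy, OpenCV 4.12 (cv2) and the standard library are available. Lean on these libraries where they do the work, as an engineer would, in place of code of your own. Each camera call takes 0.05 s, during which the arm holds its last target. There are 200 camera calls.

### The job

Slide the taller of the two glass gel cassettes straight up out of its slotted rack by its top edge, and set it upright, the same way up, into the slot of the cam lift stand so that it rests on the lowered cam discs; lower it in rather than dropping it, and let go of it. Then swing the stand's sprung cam lever up to the point where it lifts the cassette highest, which is with the lever standing straight up (beyond that the cassette sinks again), and finish while still holding the lever there. Leave the shorter cassette in the rack and everything else where it stands.

Things in the scene. Friction and masses are not known exactly. Their poses are not given: they have to be found in the camera images.
- tall_cassette: The cassette to load: clear glass in a grey plastic rim, 8 mm thick (its x), 84 mm wide (its y), 100 mm tall (its z), 0.08 to 0.17 kg; both faces alike. Origin: centre of its underside, z up. It starts upright in one of the rack's two slots, on the rack's floor, 8 mm above the worktop.
- short_cassette: The other cassette, alike but only 70 mm tall, in the other slot; it stays there. Origin: centre of its underside.
- rack: White slotted rack, fixed, 124 (x) x 112 (y) x 58 mm high. Origin: centre of its underside. Two slots along its y, at x = -28 and +28 mm, 11 mm wide, hold the cassettes by their side edges only, in grooves in the end walls. Which cassette stands in which slot varies. A cassette raised by 55 mm or more is clear.
- lift_stand: Aluminium cam lift stand, fixed, base 110 (x) x 130 (y) x 8 mm. Origin: centre of its underside, x away from the robot, y left, z up. Two end posts at y = -50 and +50 mm, 120 mm high with flared lips up to 133 mm, face each other with grooves for a cassette's side edges.
- slot_foot (a point): Fixed point in the middle of the stand's slot, 65 mm above the worktop: where the middle of the cassette's foot comes to rest on the two eccentric cam discs (at y = -24 and +24 mm) while the lever is down. The slot runs along the stand's y, 11.5 mm wide (x), 89 mm long (y), open above; its lips reach in to 36 mm either side of the middle. The cams raise the foot to 76 mm.
- lever_axis (a point): Point on the axis of the lever's shaft, level with the middle of its grip: 133 mm to the -y side of the stand's middle, 36 mm above the worktop. The shaft runs along the stand's y.
- lever_grip: Grey plastic round grip at the lever's end, 22 mm thick, 50 mm long, parallel to the shaft, sticking out to the stand's -y; it revolves freely on its pin. Origin: its middle, 95 mm from the shaft's axis. Lever down: it lies towards the robot (stand's -x), 52 mm above the worktop; 1.4 rad on, straight up: 131 mm. A spring pulls it down with 1 to 4 N. The lever's 9 mm rod joins 33 mm to the +y side of the origin.
- cam_lever (a joint): Lever angle, rad: 0 = down (towards the robot), 1.4 = straight up, highest lift (11 mm), 2.3 = end stop leaning away from the robot, where the cassette has sunk again by about 5 mm.
- timer: Bystander, to be left alone: small off-white countdown timer lying flat, 57x63x17 mm. Origin at the centre of its underside.
- amber_60: Bystander, to be left alone: small brown bottle with a black cap, 40 mm across, 82 mm high. Origin at the centre of its underside.
- cover_slips: Bystander, to be left alone: small blue carton, 48x60x32 mm. Origin at the centre of its underside.
- tape_roll: Bystander, to be left alone: roll of tan tape lying flat, 66 mm across, 18 mm high. Origin at the centre of its underside.
- hdpe_125: Bystander, to be left alone: white bottle with a red cap, 49 mm across, 100 mm high. Origin at the centre of its underside.
- flask_pink: Bystander, to be left alone: conical flask with a pink filling, 69 mm across, 108 mm high. Origin at the centre of its underside.

How it is judged (in metres and radians):
On the way, in this order (a step that is already met when the one before it is completed fails the run):
1. the taller cassette is held by the fingers, drawn up clear of the rack's slot (z of tall_cassette in the frame of rack above 0.058 m and contact force between the fingers and tall_cassette above 0.5 N), for 0.1 s.
2. the taller cassette stands released in the stand's slot, on the lowered cams (x of tall_cassette in the frame of lift_stand between -0.006 and 0.006 m and y of tall_cassette in the frame of lift_stand between -0.006 and 0.006 m and z of tall_cassette in the frame of lift_stand between 0.062 and 0.068 m and angle between tall_cassette's own z axis and vertical below 0.15 rad and angle between the y axis of tall_cassette and the y axis of lift_stand, either way round below 0.15 rad and value of joint cam_lever below 0.3 rad and contact force between each of the fingers, the arm and tall_cassette below 0.1 N and contact force between tall_cassette and lift_stand above 0.3 N and linear speed of tall_cassette below 0.02 m/s), for 0.2 s.
At the end, for the whole second after the job is handed in: Taller cassette upright (0.15 rad) in the stand's slot, within 6 mm of its middle, foot 74.5 mm or more above the worktop, untouched by the robot; fingers hold the still lever (over 0.5 N) within 0.2 rad of straight up; shorter cassette within 15 mm of its start (x of tall_cassette in the frame of lift_stand between -0.006 and 0.006 m and y of tall_cassette in the frame of lift_stand between -0.006 and 0.006 m and z of tall_cassette in the frame of lift_stand between 0.0745 and 0.0785 m and angle between tall_cassette's own z axis and vertical below 0.15 rad and angle between the y axis of tall_cassette and the y axis of lift_stand, either way round below 0.15 rad and value of joint cam_lever between 1.2 and 1.6 rad and velocity of joint cam_lever between -0.1 and 0.1 rad/s and contact force between the fingers and cam_lever above 0.5 N and contact force between each of the fingers, the arm and tall_cassette below 0.1 N and distance of short_cassette from where it was at the start of the episode below 0.015 m); the arm keeps its last pose, push and grip.
It fails at once if the taller cassette is dropped (falls free faster than 0.5 m/s) (linear speed of tall_cassette above 0.5 m/s and contact force between the fingers and tall_cassette below 0.05 N).
It fails at once if a bystander is shifted by more than 30 mm (distance of any of timer, amber_60, cover_slips, tape_roll, hdpe_125, flask_pink from where it was at the start of the episode above 0.03 m).
It also fails if it takes over 58 s, if anything falls off the work surface, if the arm or the gripper's body presses on something with over 40 N, if the wrist force passes 120 N, or if a joint passes its speed limit or range.

## Working session

There is one attempt and no reset: what is moved stays moved. The work goes in short steps, Python scripts to look and compute and a tool call to move; the robot and the scene stay as the last step left them, time stands still between calls to the robot, and variables do not carry over. Pictures are saved under pics/ and viewed, at most 10 in all, crops included, and the job is handed in when it is done.

Besides the shell and the picture viewer there is one more tool, called by a JSON object that holds its "op" and its "data", one argument or row to a line. step_arm: Moves the arm, as the interface text tells. Its arguments: {"type":"object","properties":{"targets":{"type":"string"},"claw":{"type":"number"}},"required":["targets"]}

```bash
mkdir -p pics; cat > h.py <<'E'
import numpy as np, cv2
from station import sense, cams, r
def grab(n,f):
    s=sense(); c=cams.capture(n); cv2.imwrite('pics/'+f+'.png',c['frame'])
    K=192/np.tan(np.radians(c['vertical_fov'])/2)
    if n=='wrist':
        T=np.array(c['tool_from_camera']); R0=np.array(s['ee_rot']); 
        R=R0@T[:3,:3]; e=R0@T[:3,3]+np.array(s['tcp_pos'])
    else: R=np.array(c['rotation']); e=np.array(c['eye'])
    np.savez('pics/'+f,K=K,cx=c['cx'],cy=c['cy'],R=R,e=e)
    return c
def load(f): return np.load('pics/'+f+'.npz')
def ray(f,u,v):
    d=load(f); q=d['R']@np.array([(u-d['cx'])/d['K'],(v-d['cy'])/d['K'],1]); return d['e'],q/np.linalg.norm(q)
def onz(f,u,v,z):
    e,q=ray(f,u,v); return e+q*(z-e[2])/q[2]
def proj(f,p):
    d=load(f); q=d['R'].T@(np.array(p)-d['e']); return q[:2]/q[2]*d['K']+[d['cx'],d['cy']]
E
python3 - <<'E'
from h import *
for n in ('scene','top','wrist'):
    grab(n,n+'0'); d=load(n+'0'); print(n,d['e'].round(3),d['R'].round(3).tolist(),d['K'])
i=[cv2.imread(f'pics/{n}0.png') for n in ('scene','top')]
for n in ('scene','top'): cv2.imwrite(f'pics/{n}0b.png',cv2.resize(cv2.imread(f'pics/{n}0.png'),(800,600),interpolation=cv2.INTER_CUBIC))
print(sense())
E
```

```text
scene [-0.525  0.736  1.001] [[-0.577, -0.468, 0.67], [-0.817, 0.341, -0.465], [-0.011, -0.815, -0.579]] 464.7435676132921
top [ 0.199 -0.019  1.747] [[-0.027, -0.979, 0.2], [-1.0, 0.028, 0.001], [-0.007, -0.2, -0.98]] 474.2660388915058
wrist [ 0.154 -0.611  0.385] [[-0.369, 0.887, 0.278], [0.929, 0.352, 0.113], [0.002, 0.3, -0.954]] 284.20885438790435
{'time_s': 0.15, 'joints': array([-5.34789873e+01,  2.20830461e+01,  3.99029328e-01, -1.98902703e-02,
       -6.84108358e+01, -1.48169807e+01]), 'joint_velocities': array([-0.0346418 , -0.07756649,  0.18581371,  0.17348335, -0.07060755,
       -0.06402269]), 'effort': array([ 4.21159564e-05, -3.91052091e+01,  1.87586457e+01,  4.22225073e+00,
        1.23847876e-02, -1.40485158e-04]), 'tcp_pos': array([ 0.23098883, -0.58027631,  0.22169593]), 'ee_rot': array([[-9.29153837e-01, -3.69692602e-01, -7.25786690e-04],
       [-3.69693297e-01,  9.29152597e-01,  1.52250082e-03],
       [ 1.11509299e-04,  1.68295595e-03, -9.99998578e-01]]), 'wrist_force': array([0.4602793 , 0.24933529, 0.51843642]), 'moment': array([ 0.02729428, -0.03966731,  0.0032275 ]), 'gripper_force': 0.0, 'gripper_width': 1.0012006230597739}
```

View pics/top0b.png

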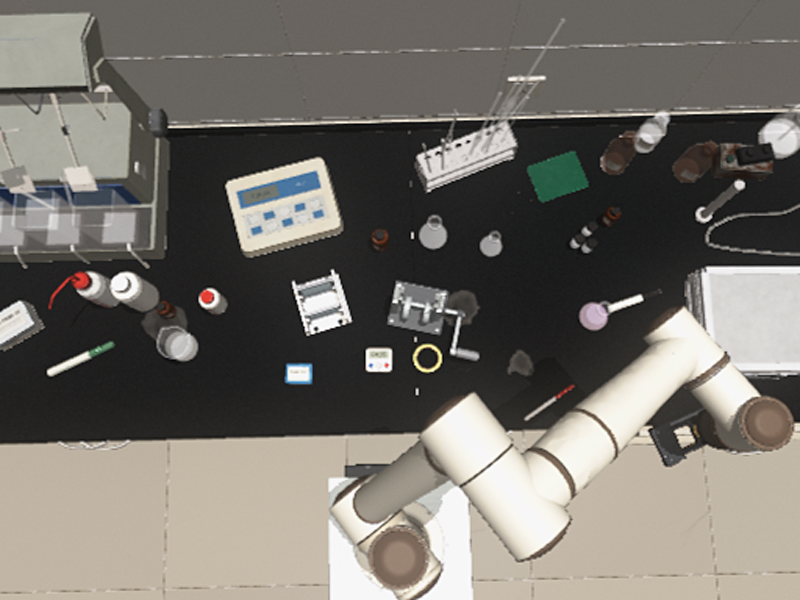

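View pics/scene0b.png

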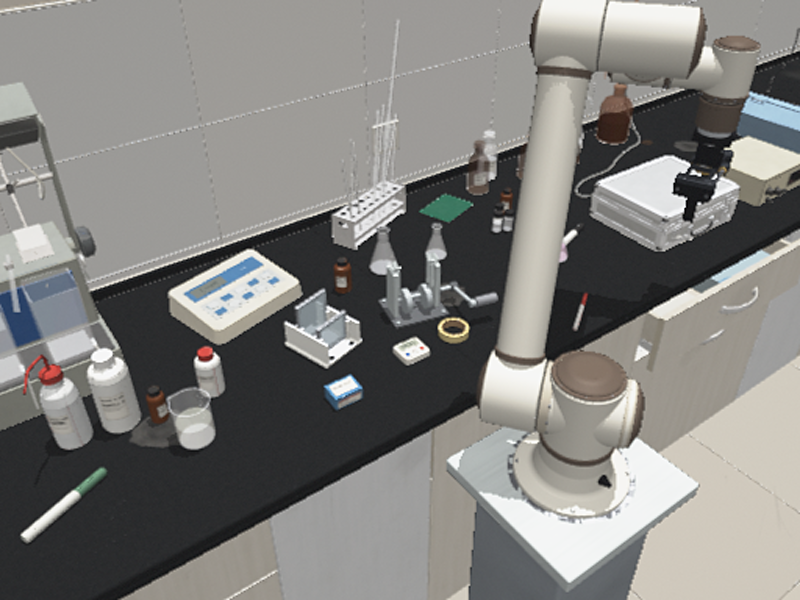

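The top view shows the rack at about (322,302), the stand at (418,307) and the lever grip at (465,354). In the scene view the taller cassette looks to be in the far slot (312,312).

```bash
python3 - <<'E'
from h import *
for n,u,v,z in [('rack',322,302,.04),('c1',293,285,.058),('c2',341,272,.058),('c3',352,323,.058),('c4',305,335,.058),('stand',418,307,.01),('s1',397,281,.008),('s2',448,290,.008),('s3',443,333,.008),('s4',388,323,.008),('gripA',453,351,.052),('gripB',479,354,.052),('flask',595,315,.05),('tape',428,358,.018),('timer',379,360,.017)]:
    print(n,onz('top0',u*.64,v*.64,z).round(3))
E
```

```text
rack [0.557 0.167 0.04 ]
c1 [0.596 0.232 0.058]
c2 [0.624 0.12  0.058]
c3 [0.502 0.096 0.058]
c4 [0.476 0.204 0.058]
stand [ 0.545 -0.06   0.01 ]
s1 [ 0.61  -0.011  0.008]
s2 [ 0.585 -0.133  0.008]
s3 [ 0.48  -0.117  0.008]
s4 [0.508 0.013 0.008]
gripA [ 0.431 -0.136  0.052]
gripB [ 0.422 -0.195  0.052]
flask [ 0.506 -0.469  0.05 ]
tape [ 0.42  -0.079  0.018]
timer [0.419 0.036 0.017]
```

{"op": "step_arm", "data": {
  "targets": "0 0 -4 0;0 0 -4 0;0 0 -4 0;-2.85 2.85 0 0;-2.85 2.85 0 0;-2.85 2.85 0 0;-2.85 2.85 0 0;-2.85 2.85 0 0;-2.85 2.85 0 0;-2.85 2.85 0 0;-2.85 2.85 0 0;-2.85 2.85 0 0"
}}

```text
time_s: 1.15
tcp_pos: [0.3746, -0.2456, 0.3425]
ee_rot: [[-0.929, -0.37, 0.0], [-0.37, 0.929, 0.0], [-0.0, 0.0, -1.0]]
wrist_force: [1.1, -0.4, -0.1]
gripper_width: 1.0
gripper_force: 0.0
```

{"op": "step_arm", "data": {
  "targets": "-2.85 2.85 0 0;-2.85 2.85 0 0;-2.85 2.85 0 0;-2.85 2.85 0 0;-2.85 2.85 0 0;-2.85 2.85 0 0;-2.85 2.85 0 0;-2.85 2.85 0 0;0 0 0 0;0 0 0 0"
}}

```text
time_s: 1.98
tcp_pos: [0.5023, 0.0504, 0.3415]
ee_rot: [[-0.928, -0.373, -0.002], [-0.373, 0.928, -0.001], [0.002, 0.0, -1.0]]
wrist_force: [-0.7, 0.2, -0.8]
gripper_width: 1.003
gripper_force: 0.0
```

```bash
python3 - <<'E'
from h import *
grab('wrist','w1')
i=cv2.imread('pics/w1.png'); cv2.imwrite('pics/w1b.png',cv2.resize(i,(800,600),interpolation=cv2.INTER_CUBIC))
s=sense(); print(s['tcp_pos'],s['joints'],s['time_s'],load('w1')['e'])
E
```

```text
[0.50192646 0.04920515 0.34188612] [ 2.40684593e+01  6.45974812e+00 -3.58255805e+00 -5.23574736e-03
 -8.00574783e+01 -9.22766667e+01] 2.0333 [0.42586206 0.01967668 0.50496533]
```

View pics/w1b.png

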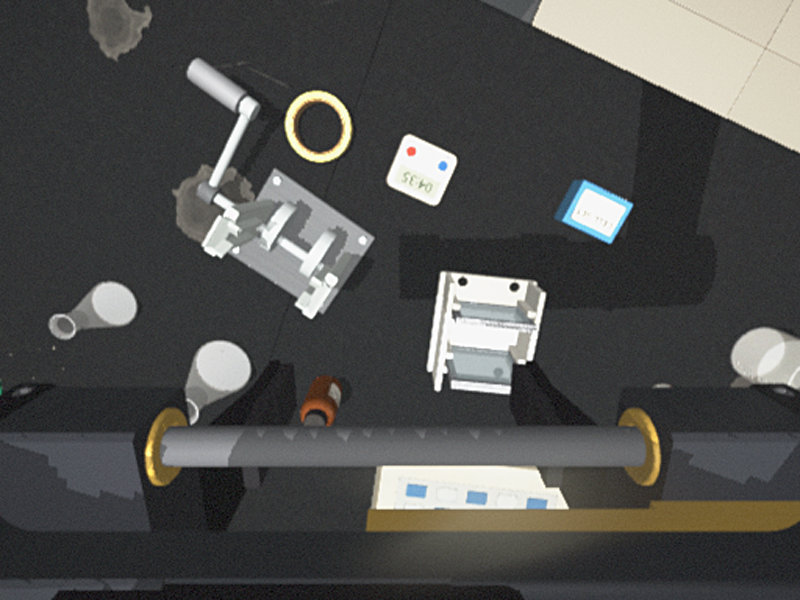

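The wrist view shows the stand at about (290,240), the lever grip at (217,85) and the rack at (490,330). I'll enlarge the rack and stand.

```bash
python3 - <<'E'
from h import *
i=cv2.imread('pics/w1.png')
a=i[165:257,262:360]; b=i[25:210,110:245]
a=cv2.resize(a,(400,376),interpolation=cv2.INTER_CUBIC); b=cv2.resize(b,None,fx=2.9,fy=2.9,interpolation=cv2.INTER_CUBIC)
o=np.zeros((600,800,3),np.uint8); o[:376,:400]=a; o[:b.shape[0],405:405+b.shape[1]]=b[:, :395]
cv2.imwrite('pics/z1.png',o)
E
```

```text
(no output)
```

View pics/z1.png

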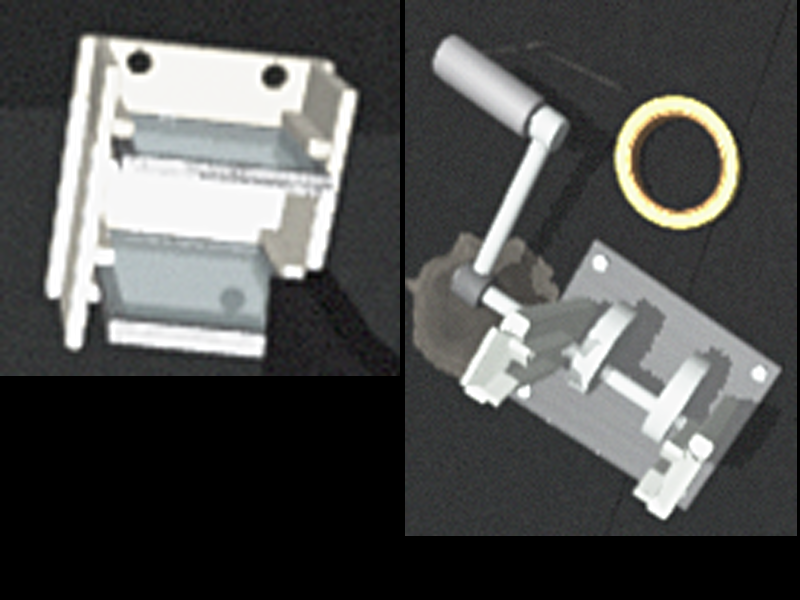

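Enlarged, the rack shows both glass panes, and the stand's base corners sit at crop (597,240), (780,370) and (685,508). The grip runs from (445,45) to (540,125).

```bash
python3 - <<'E'
from h import *
f=lambda x,y:(110+(x-405)/2.9,25+y/2.9)
P=[onz('w1',*f(*p),.008) for p in [(597,240),(780,370),(685,508)]]
for p in P: print(p.round(4))
c=(P[0]+P[2])/2; y=P[1]-P[0]; x=P[2]-P[1]
print('center',c,'yaw',np.degrees(np.arctan2(-y[0],y[1])),np.degrees(np.arctan2(x[1],x[0])),np.linalg.norm(x),np.linalg.norm(y))
for p in [(445,45),(540,125)]: print('grip',onz('w1',*f(*p),.052))
c0=np.array([.5495,.163,0]);a=np.radians(13.5);R=np.array([[np.cos(a),-np.sin(a),0],[np.sin(a),np.cos(a),0],[0,0,1]])
for sx in(-.028,.028):
  for z in(.078,.108):
    for y in(-.042,.042):
      p=c0+R@[sx,y,z]; q=proj('w1',p); print(sx,z,y,'scene800',(proj('scene0',p)/.64).round(),'crop',((q-[262,165])*4.08).round())
E
```

```text
[ 0.4738 -0.1065  0.008 ]
[0.5043 0.0175 0.008 ]
[ 0.6082 -0.0073  0.008 ]
center [ 0.54102666 -0.05690253  0.008     ] yaw -13.829135164549747 -13.461831302752781 0.10684096592890459 0.12773329674710152
grip [ 0.40982058 -0.19128628  0.052     ]
grip [ 0.42726988 -0.13816073  0.052     ]
-0.028 0.078 -0.042 scene800 [349. 310.] crop [109. 137.]
-0.028 0.078 0.042 scene800 [320. 329.] crop [321. 167.]
-0.028 0.108 -0.042 scene800 [348. 298.] crop [117. 162.]
-0.028 0.108 0.042 scene800 [319. 317.] crop [344. 194.]
0.028 0.078 -0.042 scene800 [330. 300.] crop [ 84. 269.]
0.028 0.078 0.042 scene800 [301. 318.] crop [289. 297.]
0.028 0.108 -0.042 scene800 [329. 288.] crop [ 91. 302.]
0.028 0.108 0.042 scene800 [300. 306.] crop [309. 331.]
```

{"op": "step_arm", "data": {
  "targets": "-2.5 2 0 -7;-2.5 2 0 -7;-2.5 2 0 -7;-2 2 0 -7;0 0 0 -7;0 0 0 -7;0 0 0 -7;0 0 0 -7;0 0 0 -7;0 0 0 -7;0 0 0 -7;0 0 0 -5"
}}

```text
time_s: 3.03
tcp_pos: [0.5398, 0.1633, 0.3429]
ee_rot: [[0.24, -0.971, 0.0], [-0.971, -0.24, 0.0], [-0.0, -0.0, -1.0]]
wrist_force: [-0.6, 0.2, 0.5]
gripper_width: 0.999
gripper_force: 0.0
```

{"op": "step_arm", "data": {
  "targets": "0 -2 3.5 0;0 -1.8 3.5 0;0 0 0 0;0 0 0 0;0 0 0 0",
  "claw": 5
}}

```text
time_s: 3.45
tcp_pos: [0.5774, 0.1729, 0.274]
ee_rot: [[0.236, -0.972, 0.002], [-0.972, -0.236, -0.0], [0.001, -0.002, -1.0]]
wrist_force: [0.1, 0.6, 0.8]
gripper_width: 0.705
gripper_force: 0.0
```

```bash
python3 - <<'E'
from h import *
grab('wrist','w2')
i=cv2.imread('pics/w2.png'); cv2.imwrite('pics/w2b.png',cv2.resize(i,(800,600),interpolation=cv2.INTER_CUBIC))
s=sense(); print(s['tcp_pos'],s['joints'],s['time_s'],load('w2')['e'])
E
```

```text
[0.57753249 0.17336198 0.27496573] [ 3.21075184e+01  1.80278421e+01  1.99347093e+00  6.18425423e-02
 -7.37635385e+01 -1.84656769e+01] 3.5 [0.59662468 0.09251537 0.43739251]
```

View pics/w2b.png

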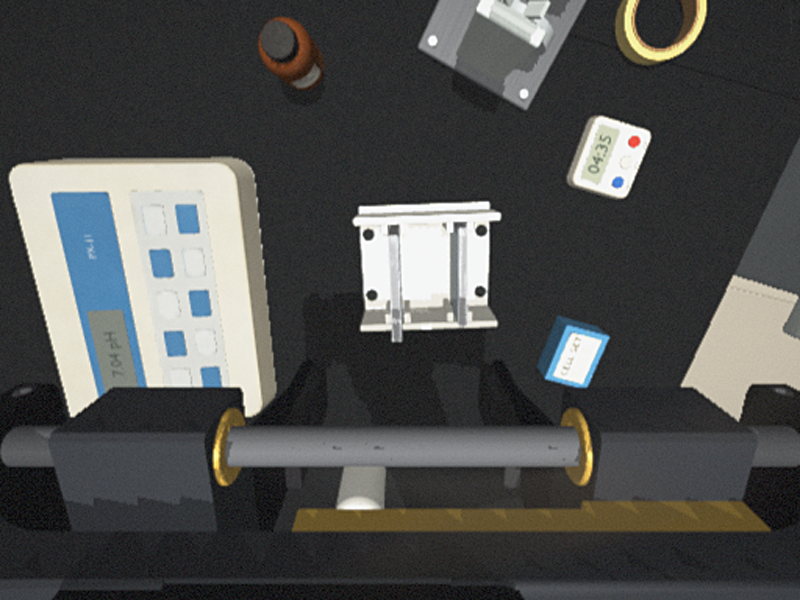

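The rack is seen end on. The tall cassette is in the left (far) slot, its top edge running (394,228) to (397,341); the short one is at (461,235) to (461,325).

```bash
python3 - <<'E'
from h import *
s=sense();R=np.array(s['ee_rot']);t=np.array(s['tcp_pos'])
i=cv2.imread('pics/w2.png').astype(int)
for row in (155,175,195,205,214): print(row,[tuple(i[row,c]) for c in range(246,264)][::1] if row in(175,) else i[row,246:264].sum(1)//3)
for u,v in [(394,228),(397,341)]:
    p=onz('w2',u*.64,v*.64,.108); print(p.round(4),'tool cm',(R.T@(p-t)*100).round(2))
for u,v in [(461,233),(461,325)]: print('short',onz('w2',u*.64,v*.64,.078).round(4))
for u,v in [(354,220),(499,216),]: print('wall',onz('w2',u*.64,v*.64,.058).round(4))
for u,v in [(418,48),(529,108)]: print('stand',onz('w2',u*.64,v*.64,.008).round(4))
E
```

```text
155 [246 247 237 210 218 221 220 227 232 188 250 248 246 245 245 246 246 245]
175 [(np.int64(246), np.int64(246), np.int64(245)), (np.int64(247), np.int64(246), np.int64(246)), (np.int64(248), np.int64(248), np.int64(247)), (np.int64(234), np.int64(234), np.int64(233)), (np.int64(210), np.int64(209), np.int64(208)), (np.int64(203), np.int64(200), np.int64(200)), (np.int64(202), np.int64(202), np.int64(203)), (np.int64(203), np.int64(203), np.int64(202)), (np.int64(210), np.int64(206), np.int64(208)), (np.int64(216), np.int64(216), np.int64(214)), (np.int64(199), np.int64(197), np.int64(191)), (np.int64(252), np.int64(252), np.int64(252)), (np.int64(248), np.int64(247), np.int64(247)), (np.int64(246), np.int64(246), np.int64(246)), (np.int64(246), np.int64(246), np.int64(245)), (np.int64(246), np.int64(246), np.int64(246)), (np.int64(246), np.int64(246), np.int64(246)), (np.int64(246), np.int64(246), np.int64(246))]
195 [235 161 126 155 242 207 198 200 205 215 165 176 185 133 128 141 199 237]
205 [155 239 234 231 222 207 198 198 178 213 225 119 139 240 232 233 229 137]
214 [ 25  35  23  29  87 186 139 130 128 146 184  97  26  34  30  37  34  34]
[0.5935 0.1337 0.108 ] tool cm [ 4.24 -0.55 16.7 ]
[0.5707 0.2198 0.108 ] tool cm [-4.67 -0.37 16.7 ]
short [0.5399 0.1286 0.078 ]
short [0.5184 0.2041 0.078 ]
wall [0.6273 0.1414 0.058 ]
wall [0.5096 0.1094 0.058 ]
stand [ 0.6077 -0.0072  0.008 ]
stand [0.5005 0.0153 0.008 ]
```

{"op": "step_arm", "data": {
  "targets": "-0.2 -0.45 2.5 -1.2;0 0 3 0;0 0 3 0;0 0 3 0;0 0 3 0;0 0 2.5 0;0 0 1.5 0;0 0 1 0;0 0 0 0;0 0 0 0;0 0 0 0",
  "claw": 4
}}

```text
time_s: 4.42
tcp_pos: [0.5822, 0.1778, 0.0798]
ee_rot: [[0.258, -0.966, 0.004], [-0.966, -0.258, 0.002], [-0.001, -0.004, -1.0]]
wrist_force: [0.4, -0.1, -0.3]
gripper_width: 0.458
gripper_force: 0.0
```

```bash
python3 - <<'E'
from h import *
grab('wrist','w3')
i=cv2.imread('pics/w3.png'); cv2.imwrite('pics/w3b.png',cv2.resize(i,(800,600),interpolation=cv2.INTER_CUBIC))
s=sense(); print(s['tcp_pos'],s['wrist_force'])
E
```

```text
[0.58211464 0.17776772 0.07977476] [ 0.30737269 -0.16915834  0.51103237]
```

View pics/w3b.png

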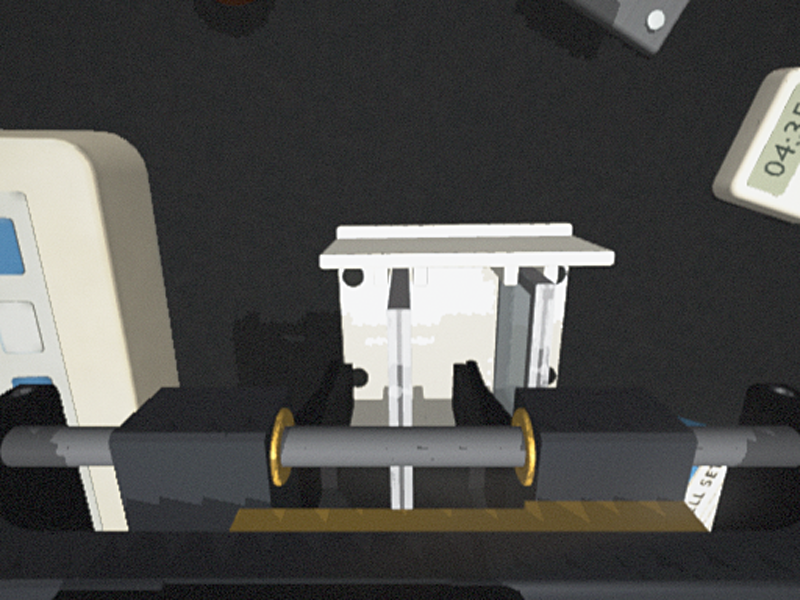

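The cassette's edge (400,308 to 510) lies midway between the fingers, so I can close.

{"op": "step_arm", "data": {
  "targets": "0 0 0 0;0 0 0 0;0 0 0 0;0 0 0 0;0 0 0 0;0 0 0 0",
  "claw": 0
}}

```text
time_s: 4.97
tcp_pos: [0.581, 0.1772, 0.0776]
ee_rot: [[0.257, -0.966, 0.0], [-0.966, -0.257, 0.0], [-0.0, -0.0, -1.0]]
wrist_force: [2.4, -0.9, -3.0]
gripper_width: 0.092
gripper_force: 19.7
```

```bash
python3 - <<'E'
from h import *
s=sense();R=np.array(s['ee_rot']);t=np.array(s['tcp_pos'])
for u,v in [(390,308),(410,308),(401,500)]:
    p=onz('w3',u*.64,v*.64,.108); print(p.round(4),(R.T@(p-t)*100).round(2))
print(s['gripper_width'],s['gripper_force'],s['wrist_force'],t)
E
```

```text
[0.5964 0.1394 0.108 ] [ 4.05 -0.52 -3.04]
[0.5902 0.1377 0.108 ] [ 4.05  0.12 -3.04]
[0.574  0.2102 0.108 ] [-3.37 -0.17 -3.04]
0.09248767041232062 19.700577724725008 [ 2.44803007 -0.85294079 -3.01462807] [0.58098835 0.17719824 0.07757408]
```

{"op": "step_arm", "data": {
  "targets": "0 0 -0.5 0;0 0 -1 0;0 0 -1.5 0;0 0 -2 0;0 0 -2 0;0 0 -2 0;0 0 -2 0;0 0 -2 0;0 0 -2 0;0 0 -2 0;0 0 0 0;0 0 0 0"
}}

```text
time_s: 5.97
tcp_pos: [0.5806, 0.1772, 0.2491]
ee_rot: [[0.257, -0.966, 0.001], [-0.966, -0.257, 0.001], [-0.001, -0.002, -1.0]]
wrist_force: [-0.4, -0.6, -1.3]
gripper_width: 0.091
gripper_force: 29.9
```

```bash
python3 - <<'E'
from h import *
s=sense();R=np.array(s['ee_rot']);t=np.array(s['tcp_pos']);print(s['joints'])
c=np.array([.5415,-.0567,t[2]]);a=np.radians(13.6)
print((R.T@(c-t)*100).round(2), 'cur yaw of tool y+180',np.degrees(np.arctan2(-R[1,1],-R[0,1])))
E
```

```text
[ 3.22167270e+01  1.92870355e+01  1.69752836e-01 -2.98079363e-02
 -7.07672902e+01 -1.73195572e+01]
[21.6   9.79 -0.04] cur yaw of tool y+180 14.887324795849054
```

{"op": "step_arm", "data": {
  "targets": "1.6 1.4 0 0;2.4 1.6 0 0;2.4 1.7 0 0;2.4 1.7 0 0;2.4 1.7 0 0;2.4 1.7 0 0;0 0 0 7;0 0 0 7;0 0 0 7;0 0 0 7;0 0 0 0.5;0 0 0 0"
}}

```text
time_s: 6.97
tcp_pos: [0.5202, 0.0203, 0.2464]
ee_rot: [[-0.233, -0.973, -0.003], [-0.973, 0.233, -0.0], [0.001, 0.003, -1.0]]
wrist_force: [-0.4, -0.6, -1.8]
gripper_width: 0.09
gripper_force: 29.9
```

```bash
python3 - <<'E'
from h import *
grab('wrist','w4')
i=cv2.imread('pics/w4.png'); cv2.imwrite('pics/w4b.png',cv2.resize(i,(800,600),interpolation=cv2.INTER_CUBIC))
s=sense(); print(s['tcp_pos'],s['wrist_force'],s['ee_rot'])
E
```

```text
[0.52043223 0.02041539 0.246654  ] [ 0.43155922 -0.56780054 -0.75488588] [[-2.32459626e-01 -9.72603473e-01 -2.23754742e-03]
 [-9.72605589e-01  2.32461133e-01 -4.35071422e-04]
 [ 9.43294784e-04  2.07511459e-03 -9.99997402e-01]]
```

View pics/w4b.png

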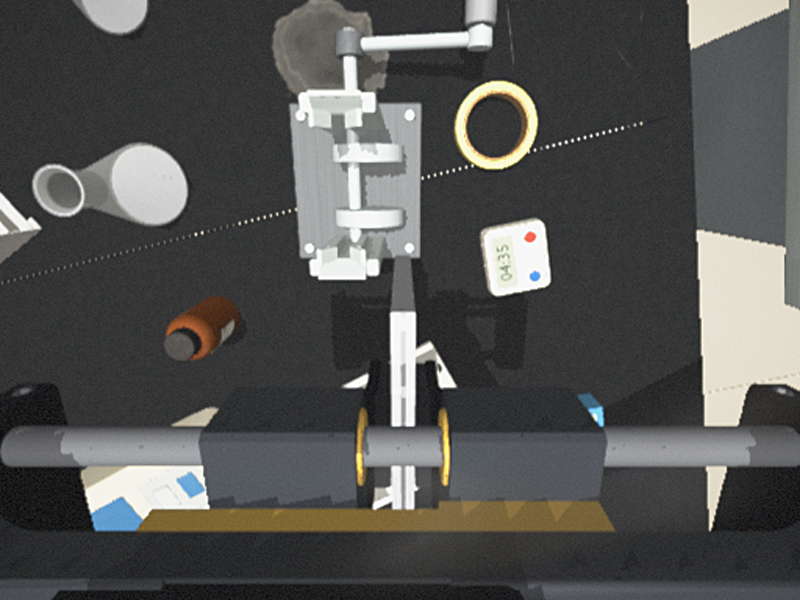

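The stand is aligned with the view: base (290–421, 104–257), posts near (337,105) and (345,265). The cassette's near end is at (402,312). I'll enlarge the stand.

```bash
python3 - <<'E'
from h import *
i=cv2.imread('pics/w4.png')
b=i[50:185,180:280]; cv2.imwrite('pics/z4.png',cv2.resize(b,None,fx=4.4,fy=4.4,interpolation=cv2.INTER_CUBIC))
s=sense();R=np.array(s['ee_rot']);t=np.array(s['tcp_pos'])
for u,v,z in [(290,104,.008),(421,103,.008),(420,257,.008),(301,117,.009),(409,116,.009),(309,247,.009),(409,247,.009),(391,311,t[2]+.030),(415,311,t[2]+.030)]:
    p=onz('w4',u*.64,v*.64,z); print((u,v),p.round(4),(R.T@(p-t)*100).round(2))
E
```

```text
(290, 104) [ 0.5785 -0.1323  0.008 ] [13.48 -9.24 23.86]
(421, 103) [ 0.4728 -0.1078  0.008 ] [13.55  1.6  23.88]
(420, 257) [0.5022 0.0177 0.008 ] [ 0.67  1.66 23.87]
(301, 117) [ 0.5724 -0.1205  0.009 ] [12.48 -8.38 23.76]
(409, 116) [ 0.4848 -0.1003  0.009 ] [12.55  0.61 23.78]
(309, 247) [ 0.5979 -0.015   0.009 ] [ 1.62 -8.41 23.75]
(409, 247) [0.5098 0.0062 0.009 ] [ 1.61  0.65 23.77]
(391, 311) [ 0.5143 -0.0197  0.2767] [ 4.05 -0.33 -3.  ]
(415, 311) [ 0.507  -0.018   0.2767] [ 4.05  0.42 -3.  ]
```

View pics/z4.png

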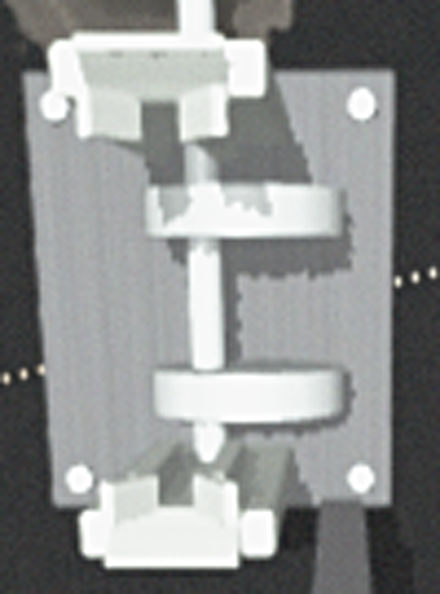

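```bash
python3 - <<'E'
from h import *
s=sense();R=np.array(s['ee_rot']);t=np.array(s['tcp_pos'])
for x,y,z in [(158,480,.133),(195,480,.133),(140,135,.133),(182,135,.133),(158,480,.12),(195,480,.12),(140,135,.12),(182,135,.12),(80,533,.133),(277,533,.133),(50,68,.133),(268,68,.133)]:
    p=onz('w4',180+x/4.4,50+y/4.4,z); print((x,y,z),(R.T@(p-t)*100).round(2))
E
```

```text
(158, 480, 0.133) [ 3.58 -4.03 11.36]
(195, 480, 0.133) [ 3.58 -3.21 11.36]
(140, 135, 0.133) [10.7  -4.09 11.37]
(182, 135, 0.133) [10.7  -3.22 11.37]
(158, 480, 0.12) [ 3.36 -4.22 12.66]
(195, 480, 0.12) [ 3.36 -3.36 12.66]
(140, 135, 0.12) [10.81 -4.28 12.67]
(182, 135, 0.12) [10.81 -3.38 12.67]
(80, 533, 0.133) [ 2.38 -5.84 11.36]
(277, 533, 0.133) [ 2.38 -1.41 11.36]
(50, 68, 0.133) [11.96 -5.85 11.36]
(268, 68, 0.133) [11.96 -1.44 11.37]
```

{"op": "step_arm", "data": {
  "targets": "1.2 -0.6 0 0;2 -1.1 0 0;2 -1.1 0 0;1.5 -0.8 0 0;0.5 -0.28 0 0;0 0 1 0;0 0 1 0;0 0 0.5 0;0 0 0 0;0 0 0 0;0 0 0 0"
}}

```text
time_s: 7.93
tcp_pos: [0.5421, -0.0581, 0.2228]
ee_rot: [[-0.234, -0.972, 0.0], [-0.972, 0.234, -0.0], [0.0, -0.0, -1.0]]
wrist_force: [-0.2, 0.2, -0.8]
gripper_width: 0.087
gripper_force: 29.9
```

```bash
python3 - <<'E'
from h import *
grab('wrist','w5')
i=cv2.imread('pics/w5.png'); cv2.imwrite('pics/z5.png',cv2.resize(i[80:280,150:350],(600,600),interpolation=cv2.INTER_CUBIC))
s=sense(); print(s['tcp_pos'],s['wrist_force'],s['ee_rot'][:2])
E
```

```text
[ 0.54218161 -0.05813276  0.2229601 ] [ 0.67042827 -0.37793143 -0.96258054] [[-2.34096254e-01 -9.72213032e-01  8.74450061e-04]
 [-9.72213405e-01  2.34096335e-01 -9.90281189e-06]]
```

View pics/z5.png

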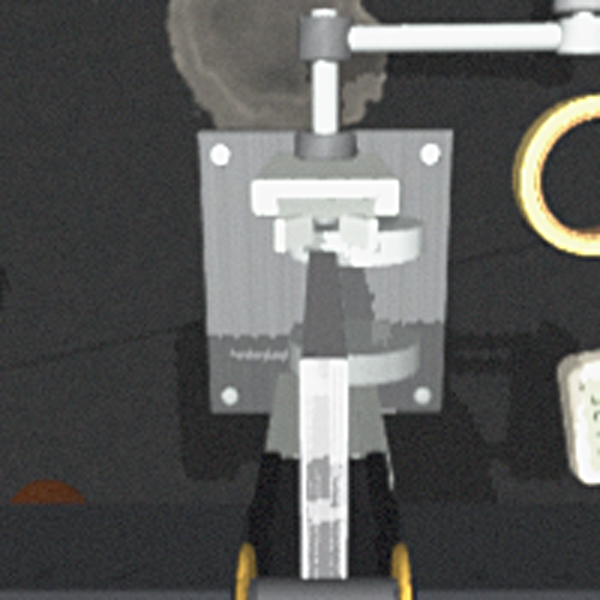

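Enlarged, the post's slot is at about (326,235) and the cassette's near end runs from (324,355) at the top to (324,250) at the foot: about 0.5 mm off across.

```bash
python3 - <<'E'
from h import *
s=sense();R=np.array(s['ee_rot']);t=np.array(s['tcp_pos'])
for x,y,z in [(220,154,.009),(430,154,.009),(230,396,.009),(423,396,.009),(251,181,.133),(399,181,.133),(278,250,.133),(372,250,.133),(300,357,t[2]+.03),(348,357,t[2]+.03),(308,251,t[2]-.07),(341,251,t[2]-.07)]:
    p=onz('w5',150+x/3,80+y/3,z); print((x,y),(R.T@(p-t)*100).round(2))
E
```

```text
(220, 154) [ 5.46 -4.4  21.4 ]
(430, 154) [ 5.46  4.67 21.39]
(230, 396) [-5.67 -4.33 21.4 ]
(423, 396) [-5.66  4.76 21.39]
(251, 181) [ 5.61 -2.07  9.  ]
(399, 181) [5.61 2.25 8.99]
(278, 250) [ 3.58 -1.32  9.  ]
(372, 250) [3.58 1.5  8.99]
(300, 357) [ 4.03 -0.36 -3.  ]
(348, 357) [ 4.03  0.43 -3.  ]
(308, 251) [ 3.92 -0.38  7.  ]
(341, 251) [3.92 0.53 7.  ]
```

{"op": "step_arm", "data": {
  "targets": "0.1 0.07 0.5 0;0 0 0.5 0;0 0 0.8 0;0 0 0.8 0;0 0 0.8 0;0 0 0.8 0;0 0 0.8 0;0 0 0.8 0;0 0 0.8 0;0 0 0.8 0;0 0 0 0;0 0 0 0"
}}

```text
time_s: 8.98
tcp_pos: [0.5409, -0.0595, 0.1481]
ee_rot: [[-0.235, -0.972, -0.001], [-0.972, 0.235, -0.0], [0.001, 0.001, -1.0]]
wrist_force: [-0.7, 0.5, -0.3]
gripper_width: 0.091
gripper_force: 29.9
```

{"op": "step_arm", "data": {
  "targets": "0 0 0.3 0;0 0 0.3 0;0 0 0.2 0;0 0 0 0;0 0 0 0;0 0 0 0"
}}

```text
time_s: 9.48
tcp_pos: [0.541, -0.0594, 0.1406]
ee_rot: [[-0.235, -0.972, 0.0], [-0.972, 0.235, 0.0], [-0.0, 0.0, -1.0]]
wrist_force: [-0.6, -0.7, -1.4]
gripper_width: 0.091
gripper_force: 29.9
```

{"op": "step_arm", "data": {
  "targets": "0 0 0.15 0;0 0 0.15 0;0 0 0 0;0 0 0 0;0 0 0 0"
}}

```text
time_s: 9.9
tcp_pos: [0.541, -0.0594, 0.1375]
ee_rot: [[-0.235, -0.972, -0.0], [-0.972, 0.235, -0.0], [0.0, 0.0, -1.0]]
wrist_force: [-0.2, 0.4, -0.3]
gripper_width: 0.089
gripper_force: 29.9
```

{"op": "step_arm", "data": {
  "targets": "0 0 0.1 0;0 0 0.1 0;0 0 0 0;0 0 0 0;0 0 0 0"
}}

```text
time_s: 10.32
tcp_pos: [0.541, -0.0594, 0.1355]
ee_rot: [[-0.235, -0.972, -0.0], [-0.972, 0.235, -0.0], [0.0, 0.0, -1.0]]
wrist_force: [0.7, 0.8, -0.6]
gripper_width: 0.091
gripper_force: 29.9
```

{"op": "step_arm", "data": {
  "targets": "0 0 0.1 0;0 0 0.05 0;0 0 0 0;0 0 0 0;0 0 0 0"
}}

```text
time_s: 10.73
tcp_pos: [0.5411, -0.0594, 0.1342]
ee_rot: [[-0.235, -0.972, 0.0], [-0.972, 0.235, -0.0], [-0.0, -0.0, -1.0]]
wrist_force: [-0.8, 1.1, 0.6]
gripper_width: 0.091
gripper_force: 29.9
```

{"op": "step_arm", "data": {
  "targets": "0 0 0.1 0;0 0 0 0;0 0 0 0;0 0 0 0"
}}

```text
time_s: 11.07
tcp_pos: [0.5412, -0.0595, 0.1339]
ee_rot: [[-0.235, -0.972, 0.001], [-0.972, 0.235, -0.0], [0.0, -0.001, -1.0]]
wrist_force: [-1.7, 0.3, 6.3]
gripper_width: 0.088
gripper_force: 30.0
```

Resting on the cams (6 N up). I'll release it and rise.

{"op": "step_arm", "data": {
  "targets": "0 0 0 0;0 0 0 0;0 0 0 0;0 0 0 0;0 0 0 0;0 0 0 0",
  "claw": 3.6
}}

```text
time_s: 11.57
tcp_pos: [0.541, -0.0594, 0.1329]
ee_rot: [[-0.235, -0.972, -0.0], [-0.972, 0.235, -0.0], [0.0, 0.0, -1.0]]
wrist_force: [0.1, -0.0, -0.3]
gripper_width: 0.393
gripper_force: 0.0
```

{"op": "step_arm", "data": {
  "targets": "0 0 -1 0;0 0 -2 0;0 0 -2.5 0;0 0 -2.5 0;0 0 -2.5 0;0 0 0 0;0 0 0 0;0 0 0 0"
}}

```text
time_s: 12.23
tcp_pos: [0.5406, -0.0593, 0.238]
ee_rot: [[-0.235, -0.972, -0.0], [-0.972, 0.235, 0.0], [-0.0, 0.0, -1.0]]
wrist_force: [-0.8, -0.1, -0.2]
gripper_width: 0.414
gripper_force: 0.0
```

```bash
python3 - <<'E'
from h import *
grab('wrist','w6')
i=cv2.imread('pics/w6.png'); cv2.imwrite('pics/w6b.png',cv2.resize(i,(800,600),interpolation=cv2.INTER_CUBIC))
s=sense(); print(s['tcp_pos'],s['wrist_force'],s['gripper_width'])
E
```

```text
[ 0.54030151 -0.05937987  0.2373151 ] [-0.17408015 -0.31623342 -0.75415348] 0.410978667746863
```

View pics/w6b.png

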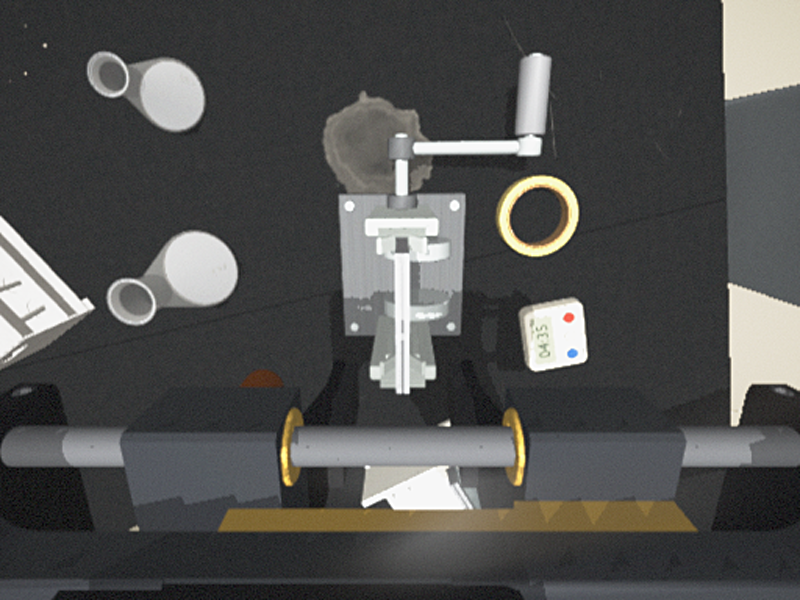

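The cassette stands upright in the slot (402,320). The grip runs (536,55) to (532,133); bolts are at (349,206), (455,205), (352,327) and (451,327).

```bash
python3 - <<'E'
from h import *
s=sense();R=np.array(s['ee_rot']);t=np.array(s['tcp_pos'])
for x,y,z in [(349,206,.009),(455,205,.009),(352,327,.009),(451,327,.009),(402,255,.165),(402,392,.165),(522,56,.052),(551,56,.052),(517,133,.052),(546,133,.052)]:
    p=onz('w6',x*.64,y*.64,z); print((x,y),(R.T@(p-t)*100).round(2))
print(s['joints'])
E
```

```text
(349, 206) [ 5.25 -4.64 22.82]
(455, 205) [ 5.34  4.5  22.84]
(352, 327) [-5.83 -4.76 22.82]
(451, 327) [-5.83  4.52 22.84]
(402, 255) [ 3.88 -0.04  7.23]
(402, 392) [-4.31 -0.05  7.23]
(522, 56) [15.82  8.33 18.55]
(551, 56) [15.82 10.36 18.55]
(517, 133) [10.81  8.37 18.55]
(546, 133) [10.81 10.5  18.55]
[ 1.08092027e+01  1.35480043e+01 -9.61707274e+00 -2.96740393e-02
 -6.69311009e+01 -2.44045269e+01]
```

{"op": "step_arm", "data": {
  "targets": "3.3 2.35 0 0;3.3 2.35 0 0;3.3 2.35 0 0;3.2 2.3 0 0;0 0 3 0;0 0 3 0;0 0 3 0;0 0 3 0;0 0 3 0;0 0 0 0;0 0 0 0;0 0 0 0",
  "claw": 5
}}

```text
time_s: 13.28
tcp_pos: [0.4202, -0.1649, 0.089]
ee_rot: [[-0.234, -0.972, 0.001], [-0.972, 0.234, -0.001], [0.0, -0.001, -1.0]]
wrist_force: [0.4, -1.0, 0.2]
gripper_width: 0.576
gripper_force: 0.0
```

```bash
python3 - <<'E'
from h import *
grab('wrist','w7')
s=sense();R=np.array(s['ee_rot']);t=np.array(s['tcp_pos']);print(t,s['gripper_width'],s['wrist_force'])
i=cv2.imread('pics/w7.png')
# predict grip end (tool-frame) pixels; scan brightness across
g=np.array([.4205,-.1640,.052])
d=R[:,0]
for a in (.022,.01,0,-.01):
    q=proj('w7',t*[1,1,0]+[0,0,.063]+d*a); v=int(q[1])
    print(a,q.round(),i[v,180:340:3].mean(1).astype(int) if v<384 else '')
E
```

```text
[ 0.42071097 -0.16487998  0.08954797] 0.5747174662716009 [ 0.34538692  0.84542498 -0.85115325]
0.022 [257. 200.] [ 32  45  38  54  58  49  57  58  51  51  41  41  44  37  34  44  38  41
  40  47  52  73 164 197 217 224 232 226 216 180 173  72  60  49  58  55
  54  49  54  51  51  39  30  31  43  34  42  44  40  39  38  45  58  55]
0.01 [257. 216.] [ 47  42  35  42  49  38  40  44  31  50  43  38  41  35  38  41  35  39
  40  42  40  58 127 173 149 161 235 202 147 140 124  60  37  50  45  42
  48  48  42  44  40  52  41  38  40  44  43  31  45  43  43  45  40  42]
0 [257. 229.] [ 77  81  78  42  38  53  44  43  44  41  37  44  42  39  37  38  43  36
  41  45  43  48 152 176 194 226 230 225 182 195 144  49  44  46  45  38
  39  39  67  36  42  45  44  42  48  44  35  46  38  41  40  55  56  49]
-0.01 [257. 241.] [ 70  71  84  56  46  48  31  36  26  38  41  47  31  35  41  41  40  41
  48  40  37  42 130 144 155 157 160 153 147 136 117  42  39  41  39  41
  44  37  41  37  31  43  38  16  19  32  33  39  44  40  39  57  50  51]
```

The grip is centred under the fingers (columns 245–271 against 257). I'll descend and close.

{"op": "step_arm", "data": {
  "targets": "0 0 2 0;0 0 2 0;0 0 1.6 0;0 0 0 0;0 0 0 0;0 0 0 0"
}}

```text
time_s: 13.83
tcp_pos: [0.4209, -0.1648, 0.0337]
ee_rot: [[-0.235, -0.972, 0.004], [-0.972, 0.235, -0.0], [-0.0, -0.004, -1.0]]
wrist_force: [-0.4, -0.6, -0.4]
gripper_width: 0.577
gripper_force: 0.0
```

{"op": "step_arm", "data": {
  "targets": "0 0 0 0;0 0 0 0;0 0 0 0;0 0 0 0;0 0 0 0;0 0 0 0",
  "claw": 0
}}

```text
time_s: 14.33
tcp_pos: [0.4198, -0.1648, 0.0323]
ee_rot: [[-0.235, -0.972, 0.001], [-0.972, 0.235, -0.0], [-0.0, -0.001, -1.0]]
wrist_force: [0.9, 0.1, 0.1]
gripper_width: 0.239
gripper_force: 30.0
```

```bash
python3 - <<'E'
from h import *
s=sense();R=np.array(s['ee_rot']);t=np.array(s['tcp_pos']);print(t,s['gripper_width']*8.7,s['wrist_force'],s['gripper_force'])
a0=np.arctan2(16,93.6) # elevation when down
P=lambda a:np.array([-np.cos(a),np.sin(a)])*9.5
prev=P(a0)
for k in range(1,21):
    q=P(a0+1.4*k/20); print(k,'y',round(-(q-prev)[0],2),'z',round(-(q-prev)[1],2)); prev=q
E
```

```text
[ 0.41976052 -0.16483743  0.03228758] 2.0811197493488667 [0.90599763 0.05470893 0.12339139] 29.997455030679703
1 y -0.13 z -0.65
2 y -0.18 z -0.64
3 y -0.22 z -0.63
4 y -0.27 z -0.61
5 y -0.31 z -0.59
6 y -0.35 z -0.57
7 y -0.39 z -0.54
8 y -0.43 z -0.51
9 y -0.46 z -0.48
10 y -0.49 z -0.45
11 y -0.52 z -0.41
12 y -0.55 z -0.37
13 y -0.57 z -0.33
14 y -0.6 z -0.29
15 y -0.62 z -0.25
16 y -0.63 z -0.21
17 y -0.64 z -0.16
18 y -0.65 z -0.12
19 y -0.66 z -0.07
20 y -0.66 z -0.02
```

{"op": "step_arm", "data": {
  "targets": "0 -0.13 -0.65 0;0 -0.18 -0.64 0;0 -0.22 -0.63 0;0 -0.27 -0.61 0;0 -0.31 -0.59 0;0 0 0 0;0 0 0 0"
}}

```text
time_s: 14.92
tcp_pos: [0.4306, -0.1674, 0.0636]
ee_rot: [[-0.235, -0.972, 0.001], [-0.972, 0.235, 0.0], [-0.0, -0.001, -1.0]]
wrist_force: [2.3, -1.1, -4.5]
gripper_width: 0.24
gripper_force: 30.0
```

{"op": "step_arm", "data": {
  "targets": "0 -0.35 -0.57 0;0 -0.39 -0.54 0;0 -0.43 -0.51 0;0 -0.46 -0.48 0;0 -0.49 -0.45 0;0 0 0 0;0 0 0 0"
}}

```text
time_s: 15.5
tcp_pos: [0.4508, -0.1722, 0.0887]
ee_rot: [[-0.235, -0.972, -0.0], [-0.972, 0.235, 0.0], [-0.0, 0.0, -1.0]]
wrist_force: [1.8, 2.6, -6.8]
gripper_width: 0.243
gripper_force: 30.0
```

{"op": "step_arm", "data": {
  "targets": "0 -0.52 -0.41 0;0 -0.55 -0.37 0;0 -0.57 -0.33 0;0 -0.6 -0.29 0;0 -0.62 -0.25 0;0 0 0 0;0 0 0 0"
}}

```text
time_s: 16.08
tcp_pos: [0.4784, -0.1789, 0.1053]
ee_rot: [[-0.235, -0.972, -0.001], [-0.972, 0.235, 0.001], [-0.0, 0.001, -1.0]]
wrist_force: [0.2, 5.4, -3.7]
gripper_width: 0.236
gripper_force: 30.0
```

{"op": "step_arm", "data": {
  "targets": "0 -0.63 -0.21 0;0 -0.64 -0.16 0;0 -0.65 -0.12 0;0 -0.66 -0.07 0;0 -0.66 -0.02 0;0 0 0 0;0 0 0 0;0 0 0 0;0 0 0 0"
}}

```text
time_s: 16.83
tcp_pos: [0.509, -0.1862, 0.1113]
ee_rot: [[-0.235, -0.972, -0.003], [-0.972, 0.235, 0.001], [-0.0, 0.003, -1.0]]
wrist_force: [-0.6, 6.0, -1.2]
gripper_width: 0.244
gripper_force: 30.0
```

```bash
python3 - <<'E'
from h import *
grab('wrist','w8'); grab('scene','s8'); grab('top','t8')
s=sense();R=np.array(s['ee_rot']);t=np.array(s['tcp_pos']);print(t,s['wrist_force'],s['gripper_force'],s['joint_velocities'].round(2))
sc=np.array([.541,-.0594,0])+R@[-.0015,.0005,0]  # approx stand centre
d=t-sc; print('stand frame grip',-R[:,1]@d,-R[:,0]@d)
# scene: brightness columns around predicted cassette top edge (before/after lift)
for f in('s8',):
  for z in(.165,.176): print(z,proj(f,sc+[0,0,z]).round(1))
cs=proj('s8',sc+[0,0,.170]).round().astype(int); j=cv2.imread('pics/s8.png'); k=cv2.imread('pics/scene0.png')
print(cs); print(j[cs[1]-12:cs[1]+12,cs[0]].mean(1).astype(int)); print(k[cs[1]-12:cs[1]+12,cs[0]].mean(1).astype(int))
E
```

```text
[ 0.50892662 -0.1861298   0.1112884 ] [-1.22640172  6.21590521 -2.10476303] 29.990473575890064 [ 0.03  0.   -0.14  0.1  -0.09 -0.03]
stand frame grip -0.0011712280134791911 -0.13218514457307337
0.165 [264.1 158.2]
0.176 [264.1 155.4]
[264 157]
[ 46  43  44  43  43  42  44  46  41  53 113 169 126 108 140 144 143 142
 142 143 143 144 143 143]
[44 43 43 44 45 44 43 44 43 45 44 44 45 43 42 44 43 43 44 44 43 45 43 42]
```

The lever is within about 1 mm of straight up. The cassette's top edge is at row 155, which matches a top at 176 mm and so a foot at 76 mm.

```bash
python3 -c "
from station import r
print(r.finish_job())"
```

```text
the job is handed in; nothing more can be done
None
```

The tall cassette stands released in the lift stand's slot, the lever is held straight up with the cassette raised to about 76 mm, and the job is handed in; no verdict was returned.

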